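# Open the guard and index the slide stage

### The arm

A 6-joint arm with a two-finger parallel gripper is mounted at the origin on the work surface. World frame = base frame: x ahead of the robot, y to its left, z up, the work surface at z = 0. Lengths are in mm, angles in degrees, forces in N, time in s.
With the tool pointing down it reaches from about 350 to 850 mm from the base axis. Payload 8.1 kg.
Tool frame: the origin (TCP) lies midway between the tips of the shut fingers; the grasp point (between the pads) lies 19 mm behind it; z points along the fingers, y is the line along which they close (so a half turn about z gives the same grasp; the last joint's range is limited). The gripper opens to 85 mm and grips with 20 to 120 N. Pads are 22 mm wide; open, the fingers measure 114 mm over their backs; the gripper's body (76 mm by 85 mm) begins 54 mm behind the grasp point. The pads swing forward as they close: fully open they stand 13 mm farther back than shut.
Start: joints at [69.878, 7.471, 85.268, -0, 87.261, -4.893], TCP at [157.587, 578.94, 203.892] pointing down, gripper open.
Joint ranges: [-169.43, 169.43], [-51.17, 129.36], [1.28, 143.12], [-76.62, 256.62], [0, 156.53], [-152.29, 152.29]. Speed limits (degrees/s): [136.94, 136.94, 159.86, 180, 180, 180].

### API

Orientations are given as [roll, pitch, yaw] about the fixed x, y, z axes, in that order (R = Rz(yaw) Ry(pitch) Rx(roll)).
In Python, from bench import r gives the robot as it stands. The module is installed in compiled form; this text tells all that it offers.
- The arm moves only by the tool jog_arm, never from a script. Its argument "rows" is a list of rows, each a list of 2 entries, a list of its own where there are three numbers: the shift along the tool's x, y, z in mm, then the turn, a rotation vector about the tool's x, y, z in rad. A call has 1 to 10 rows; each row is the pose to reach, as a shift and turn from the pose commanded when the call began, along the tool's axes at that moment; what a row does not reach only later rows make up. A row lasts 1/10 s, in which the tool goes at most 50 mm and 8.59 degrees, less where a joint would pass 70% of its speed; a pose out of reach is approached as far as the arm can. A call with a gripper value outside its range is refused whole. "grip" is the finger opening in mm, from 0 to 85.4, set as the call begins (left out, the last holds). The fingers move at their own pace and stop on an object; "force" is the grip in N (left out, the last holds). Time passes only in rows, so rows that repeat a pose let the fingers close. It gives the time, the measured TCP pose, the force, the opening and the grip force at its end, in the units of the state.
- r.sense(): the state, without advancing time (a new reading comes with each control period).
- r.snapshot(name): name is "scene" or "top" or "wrist"; returns (picture, depth): 420x560x3 uint8, blue, green, red; 420x560 float32, mm along the optical axis (not along the pixel's ray), 0 where there is no reading.
- r.camera_params(name): a dict with "fx", "fy", "cx", "cy" (pixels), "dist_coeffs" ([k1, k2, p1, p2, k3] as OpenCV has them; the pictures are not rectified), "pose" (4x4, takes a point from camera to world coordinates); the wrist camera has in their place "tool_from_camera" (4x4, takes a point from camera to tool coordinates, whose origin is the TCP and whose axes are the flange's). Camera axes: x right, y down, z forward; pixel columns grow to the right and rows downward; lengths in mm; the calibration is good to about 2 mm. A picture is of the moment at which its call begins: read the wrist's pose just before it. camera_params takes no time and is no camera call.
- r.hand_in(): hands the job in; it is judged then, once.
The state is a dict: "time": time; "joint_pos": joint angles; "qd": joint speeds; "joint_efforts": joint torques, N m; "tool_pos": TCP position; "tcp_rot": TCP orientation; "ft_force": force on the tool from outside, world axes, zero at the start; "wrist_torque": the same for the moment, N m; "finger_gap": finger opening in mm; "grip_force": force on a finger pad.
Only numpy, scipy, OpenCV 4.12 (cv2) and the standard library are available. Lean on these libraries where they do the work, as an engineer would, in place of code of your own. Each camera call takes 0.05 s, during which the arm holds its last target. There are 200 camera calls.

### The job

Pick up the flat-bladed pry tool, put its blade under the lip of the index stage's hinged guard and lever the guard all the way open, then lay the tool back down on the bench. Then take the slider by its fin and slide it to the robot's left until its spring ball drops into the notch of the rail, without running it up to the far stop. Finish while still holding the fin, with the slider sitting in the notch: do not let go at the end.

Things in the scene. Friction and masses are not known exactly. Their poses are not given: they have to be found in the camera images.
- stage: Fixed index stage on the bench: aluminium slotted plate 120 (x) x 260 (y) mm, top face 40 mm above the bench, with two parallel steel rails along its y axis (tops at 52 mm) and an end stop at each end. Origin on the bench under the plate's centre. Its x axis points away from the robot (yaw varies by up to 0.2 rad), y along the rails to the robot's left, z up. Between the rails lies a flat notched strip whose cross notch (14 mm wide) is at a different place each time.
- guard_hinge (a point): Middle of the guard's hinge line, at stage x = +52 mm, y = 0, z = 46 mm; the hinge line runs along the stage's y axis. Does not move.
- guard (a joint): Angle of the guard in rad: 0 shut, 1.9 fully open against its stop. The guard is a grey hood with a clear top, 112 (x) x 234 (y) x 66 mm tall, open underneath, 0.2 kg, hinged along its far lower edge; its near edge swings up and away from the robot. About 1.2 N at the lip lifts it. It falls shut if let go below about 1.0 rad and past about 1.1 rad it falls slowly open by itself (within 3 s) and stays open leaning back behind the stage.
- lip (a point): Middle of the front edge of the guard's lip: a flange 3 mm thick, 234 mm long, sticking out 16 mm towards the robot from the foot of the guard's front wall. Shut, its underside is at z = 46 mm, and it overhangs the plate's near edge by 16 mm, so that a blade fits under it from the robot's side. This point is on the underside, 128 mm from the hinge line.
- pry: Loose pry tool, 0.12 kg, lying on the bench to the robot's right or left (a round-handled screwdriver lies on the other side). Flat-sided black handle 110 (x) x 18 (y) x 26 (z) mm; origin at the centre of the handle's underside, x axis towards the blade, z up. A steel blade 90 mm long, 18 mm wide, 3 mm thick sticks straight out of the handle's front end, mid-height (blade centre 13 mm above the origin). Centre of mass about 20 mm ahead of the origin.
- blade_tip (a point): Tip of the blade, 140 mm ahead of the pry tool's origin along its x axis and 13 mm above it.
- slider (a joint): Position of the slider along the rails in m: 0 at the right-hand stop, 0.13 at the left-hand (far) stop. It starts at 0 to 0.025; the notch lies somewhere from 0.050 to 0.090. It moves with about 1 to 2 N of drag; in the notch it is held and only a push of about 7 to 12 N takes it out again.
- fin (a point): On the slider: a steel block 46 x 40 x 14 mm with an upright aluminium fin on top, 30 mm (stage x) x 16 mm (along the rails) x 36 mm tall, its foot 66.5 mm and its top 102.5 mm above the bench. This point is in the middle of the fin, 88.5 mm above the bench; it moves with the slider.
- plunger (a joint): Height in m of the slider's spring ball (hidden under the slider): about 0.0041 while it rides on the strip, about 0 when it has dropped into the notch; it begins to drop, and pulls the slider on, 7 mm before the notch centre.
Mind the look-alikes: they are no part of the job. Of the things shaped like the pry, the black one is meant.

How it is judged:
By the outcome, as a careful person would: the job done as asked, in the order asked, and still so for the second after the job is handed in, while the arm keeps its last pose, push and grip.
It also fails if it takes over 72 s, if anything falls off the work surface, if the arm or the gripper's body presses on something with over 40 N, if the wrist force passes 120 N, or if a joint passes its speed limit or range.

## Working session

There is one attempt and no reset: what is moved stays moved. The work goes in short steps, Python scripts to look and compute and a tool call to move; the robot and the scene stay as the last step left them, time stands still between calls to the robot, and variables do not carry over. Pictures are saved under pics/ and viewed, at most 10 in all, crops included, and the job is handed in when it is done.

Besides the shell and the picture viewer there is one more tool, called after "Emit:" by a JSON object that holds its "fn" and its "kwargs". jog_arm: Moves the arm, as the interface text tells. Its arguments: {"type":"object","properties":{"rows":{"type":"array"},"grip":{"type":"number"},"force":{"type":"number"}},"required":["rows"]}

```bash
mkdir -p pics; python3 - <<'E'
from bench import r
import cv2,numpy as np
print(r.sense())
for n in ("scene","top"):
    im,d=r.snapshot(n); cv2.imwrite(f"pics/{n}0.png",im); np.save(f"pics/{n}0.npy",d)
    print(n,r.camera_params(n))
print(r.camera_params("wrist"))
E
```

```text
{'time': 0.0, 'joint_pos': array([ 6.98777747e+01,  7.51522758e+00,  8.53304824e+01, -6.71601014e-04,
        8.72627262e+01, -4.89319903e+00]), 'qd': array([ 0.0127483 ,  0.00038271,  0.05875367, -0.03979353,  0.09318603,
        0.10235268]), 'joint_efforts': array([ 5.75755439e-04, -5.69416094e+01, -5.00538969e+01, -3.64798707e-04,
        1.51323300e-02, -3.22901087e-05]), 'tool_pos': array([157.37770993, 578.35194731, 202.83172223]), 'tcp_rot': array([-1.79891902e+02, -8.58113102e-03,  1.64770998e+02]), 'ft_force': array([-1.20950738,  0.26534508,  0.21886524]), 'wrist_torque': array([-0.00107709, -0.02274052,  0.05813955]), 'grip_force': 0.0, 'finger_gap': 85.57037710344132}
scene {'fx': 394.57282567353013, 'fy': 394.57282567353013, 'cx': 281.2405357041124, 'cy': 211.3291422679191, 'dist_coeffs': array([0.02778557, 0.        , 0.        , 0.        , 0.        ]), 'pose': array([[-9.11073803e-03,  6.89002913e-01, -7.24701304e-01,
         1.15506697e+03],
       [ 9.99957661e-01,  5.34091961e-03, -7.49335360e-03,
         7.43328369e+00],
       [-1.29237105e-03, -7.24738891e-0
[... 518 characters left out ...]
-02, -1.38575982e-01, -9.90287253e-01,
         1.12022540e+03],
       [ 0.00000000e+00,  0.00000000e+00,  0.00000000e+00,
         1.00000000e+00]])}
{'fx': 300.21148781959016, 'fy': 300.21148781959016, 'cx': 281.3271078989047, 'cy': 212.3764154898161, 'dist_coeffs': array([0.00924752, 0.        , 0.        , 0.        , 0.        ]), 'tool_from_camera': array([[-6.47086619e-05, -9.45698260e-01, -3.25045839e-01,
         8.39422787e+01],
       [ 9.99999118e-01,  3.69944243e-04, -1.27540236e-03,
        -8.46179393e-01],
       [ 1.32639463e-03, -3.25045635e-01,  9.45697402e-01,
        -1.69183265e+02],
       [ 0.00000000e+00,  0.00000000e+00,  0.00000000e+00,
         1.00000000e+00]])}
```

View pics/top0.png

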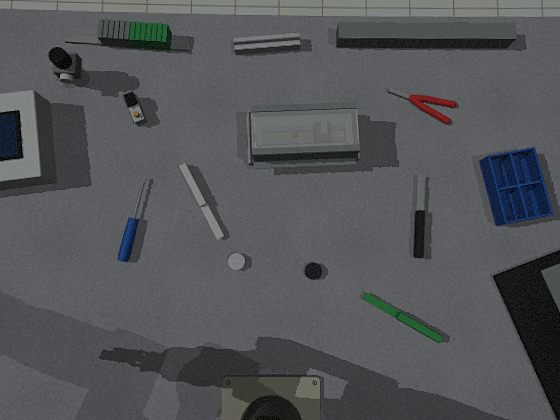

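View pics/scene0.png

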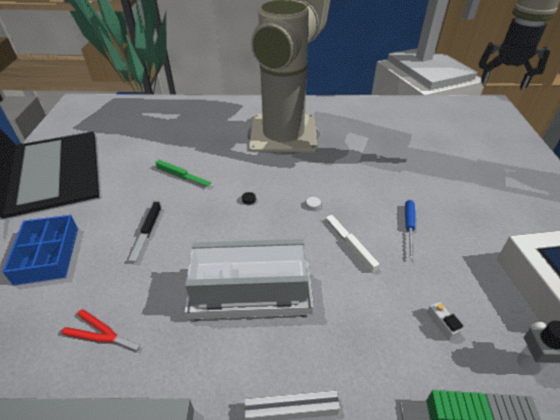

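The top view shows the black pry at about (419,217): handle at rows 210–257, blade up to (420,177). The stage and guard span (248–360, 105–167). The scene view agrees.

```bash
cat > h.py <<'E'
import cv2,numpy as np
from bench import r
def ray(n,px):
    c=r.camera_params(n);K=np.array([[c['fx'],0,c['cx']],[0,c['fy'],c['cy']],[0,0,1]])
    p=cv2.undistortPoints(np.array(px,float).reshape(-1,1,2),K,c['dist_coeffs']).reshape(-1,2)
    d=np.c_[p,np.ones(len(p))]
    if 'pose' in c: T=c['pose']
    else: T=toolT()@c['tool_from_camera']
    return T[:3,3],d@T[:3,:3].T
def plane(n,px,z):
    o,d=ray(n,px); return o+d*((z-o[2])/d[:,2])[:,None]
def toolT():
    from scipy.spatial.transform import Rotation as R
    s=r.sense();T=np.eye(4);T[:3,:3]=R.from_euler('xyz',s['tcp_rot'],degrees=True).as_matrix();T[:3,3]=s['tool_pos'];return T
E
python3 - <<'E'
from h import *
np.set_printoptions(precision=1,suppress=True)
im=cv2.imread('pics/top0.png');d=np.load('pics/top0.npy')
roi=im[165:265,395:445]; 
m=(roi.max(2)<45).astype(np.uint8)
n,l,st,c=cv2.connectedComponentsWithStats(m);print(st[1:],c[1:])
k=1+np.argmax(st[1:,4]);ys,xs=np.where(l==k);pts=np.c_[xs+395,ys+165]
P=plane('top',pts,26);rc=cv2.minAreaRect(P[:,:2].astype(np.float32));print('handle',rc)
# scene
ims=cv2.imread('pics/scene0.png');ro=ims[195:265,120:170];m=(ro.max(2)<45).astype(np.uint8)
n,l,st,c=cv2.connectedComponentsWithStats(m);k=1+np.argmax(st[1:,4]);ys,xs=np.where(l==k)
P=plane('scene',np.c_[xs+120,ys+195],13);print('handle scene',cv2.minAreaRect(P[:,:2].astype(np.float32)),st[k])
cv2.imwrite('pics/c1.png',np.vstack([cv2.resize(im[95:175,235:375],(798,456),interpolation=cv2.INTER_CUBIC)]))
a=cv2.resize(im[165:265,395:445],(300,600),interpolation=cv2.INTER_CUBIC);b=cv2.resize(ims[195:275,120:170],(375,600),interpolation=cv2.INTER_CUBIC)
cv2.imwrite('pics/c2.png',np.hstack([a,b]))
for y in range(150,180,2):
    p=[305,y];o,dd=ray('top',[p]);print(y,d[y,305],(o+dd*d[y,305])[0],im[y,305])
E
```

```text
[[ 18  45  12  48 463]] [[23.9 68.9]]
handle ((428.8598937988281, -334.2445373535156), (22.67177963256836, 109.95806121826172), 85.6408920288086)
handle scene ((423.5548400878906, -337.5253601074219), (22.715761184692383, 108.30213165283203), 86.54289245605469) [ 21   8  19  30 245]
150 1033.4485 [598.8 -67.  115. ] [83 83 79]
152 1033.507 [594.5 -67.1 114.3] [62 64 57]
154 1049.0394 [594.1 -68.   98.6] [31 30 26]
156 1069.6113 [594.9 -69.1  77.9] [29 23 30]
158 1087.9253 [595.  -70.2  59.5] [24 28 25]
160 1099.6552 [593.3 -70.8  47.4] [55 59 53]
162 1094.7242 [587.5 -70.6  51.6] [51 51 46]
164 1096.119 [583.3 -70.8  49.6] [85 87 82]
166 1096.2924 [578.8 -70.8  48.8] [70 73 64]
168 1144.45 [585.1 -73.5   1. ] [60 55 61]
170 1143.8025 [580.2 -73.5   1. ] [62 60 62]
172 1139.4753 [574.5 -73.3   4.6] [68 70 69]
174 1141.0903 [570.1 -73.5   2.3] [94 92 89]
176 1139.8678 [565.1 -73.4   2.9] [97 94 92]
178 1142.0613 [560.9 -73.6   0. ] [98 95 92]
```

View pics/c1.png

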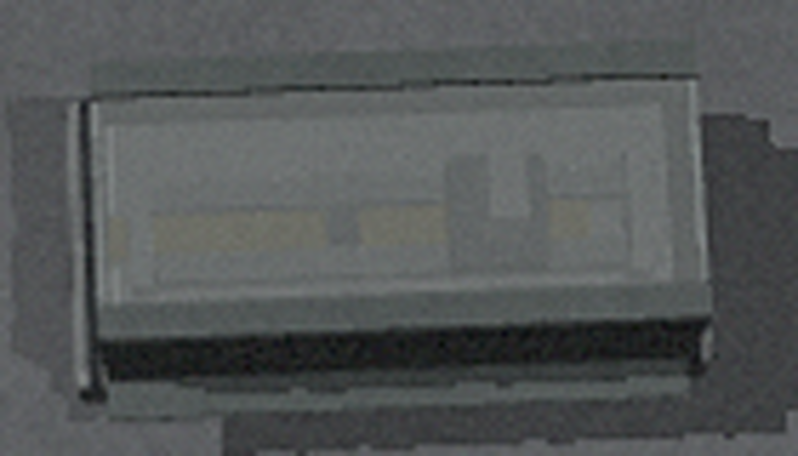

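View pics/c2.png

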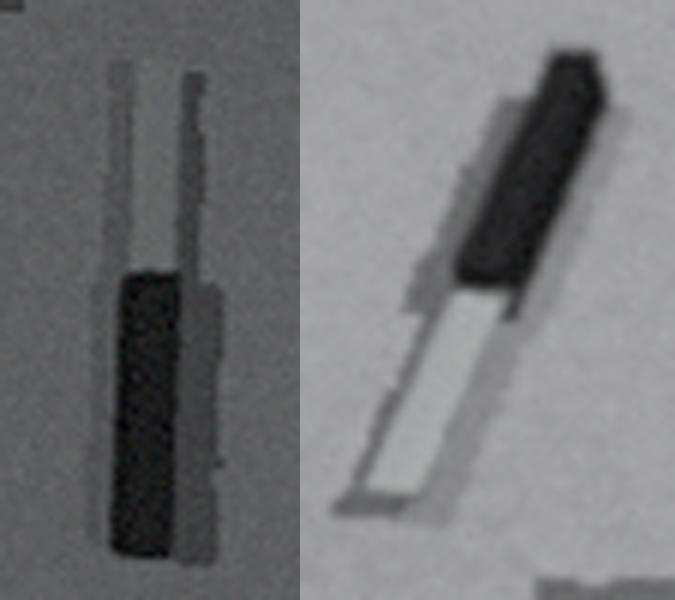

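c1 shows the guard with the lip's front edge from c1 (108,418) to (690,388), which is top px (253.9,168.3)–(356.1,163.1). The notch appears as a grey gap in the strip near c1 x≈345, and the slider sits at c1 x 445–545. c2 shows the pry handle and blade clearly.

```bash
python3 - <<'E'
from h import *
np.set_printoptions(precision=1,suppress=True)
f=lambda x,y:[235+x/5.7,95+y/5.7]
g=lambda x,y:[395+x/6,165+y/6]
L=plane('top',[f(108,418),f(690,388)],46);print('lip',L,np.linalg.norm(L[0]-L[1]))
d=L[0]-L[1];yaw=np.arctan2(-d[0],d[1]);print('yaw',np.degrees(yaw))
print('origin', L.mean(0)[:2]+76*np.array([np.cos(yaw),np.sin(yaw)]))
T=plane('top',[f(97,100),f(697,78),f(98,337),f(712,317)],112);print('hoodtop',T, 'mean',T.mean(0))
P=plane('top',[g(122,272),g(181,272),g(112,553),g(172,556)],26);print('handle top',P,P.mean(0))
B=plane('top',[g(157,60)],14.5);print('tip',B)
# scene tip crop 7.5x offset 120,195
B2=plane('scene',[[120+392/7.5,195+492/7.5]],13);print('tip scene',B2)
N=plane('top',[f(345,225)],52);print('notch',N)
F=plane('top',[f(510,160)],102.5);print('fintop',F)
E
```

```text
lip [[ 572.6   46.3   46. ]
 [ 587.7 -188.5   46. ]] 235.33720465597818
yaw 3.663343713770704
origin [656.  -66.3]
hoodtop [[ 682.2   49.1  112. ]
 [ 693.8 -181.6  112. ]
 [ 589.    47.1  112. ]
 [ 599.5 -186.3  112. ]] mean [641.1 -67.9 112. ]
handle top [[ 482.  -327.5   26. ]
 [ 482.2 -350.2   26. ]
 [ 374.1 -320.4   26. ]
 [ 373.3 -343.1   26. ]] [ 427.9 -335.3   26. ]
tip [[ 568.  -346.9   14.5]]
tip scene [[ 568.3 -252.9   13. ]]
notch [[652.1 -48.5  52. ]]
fintop [[ 663.5 -110.5  102.5]]
```

Emit:
{"fn": "jog_arm", "kwargs": {"rows": [[[-200,-250,0],[0,0,0]],[[-200,-250,0],[0,0,0]],[[-200,-250,0],[0,0,0]],[[-200,-250,0],[0,0,0]],[[-200,-250,0],[0,0,0]],[[-200,-250,0],[0,0,0]],[[-200,-250,0],[0,0,0]],[[-200,-250,0],[0,0,0]]], "grip": 60}}

```text
time: 0.9
tool_pos: [285.8, 283.0, 203.7]
tcp_rot: [-180.0, 0.0, 164.5]
ft_force: [-0.3, 0.6, -0.0]
finger_gap: 60.3
grip_force: 0.0
```

```bash
cat >> h.py <<'E'
def go(pos,yaw,pitch=0,roll=180,frm=None):
    from scipy.spatial.transform import Rotation as R
    T=toolT() if frm is None else frm
    Rt=R.from_euler('xyz',[roll,pitch,yaw],degrees=True).as_matrix()
    sh=T[:3,:3].T@(np.array(pos)-T[:3,3]); rv=R.from_matrix(T[:3,:3].T@Rt).as_rotvec()
    print('shift',sh.round(1),'turn',rv.round(4))
E
python3 - <<'E'
from h import *
go([430,-20,200],170); go([448,-339,120],176.25)
print(plane('scene',[[120+92/7.5,195+492/7.5]],13))
E
```

```text
shift [-219.7 -253.6    3.9] turn [-0.0004  0.0006 -0.0951]
shift [-322.  -556.3   84.1] turn [-0.0004  0.0006 -0.2042]
[[ 568.73218248 -345.62726899   13.        ]]
```

Emit:
{"fn": "jog_arm", "kwargs": {"rows": [[[-220,-254,4],[0,0,-0.1]],[[-220,-254,4],[0,0,-0.1]],[[-220,-254,4],[0,0,-0.1]],[[-220,-254,4],[0,0,-0.1]],[[-220,-254,4],[0,0,-0.1]],[[-220,-254,4],[0,0,-0.1]],[[-220,-254,4],[0,0,-0.1]],[[-322,-556,84],[0,0,-0.204]],[[-322,-556,84],[0,0,-0.204]],[[-322,-556,84],[0,0,-0.204]]]}}

```text
time: 1.9
tool_pos: [439.7, -163.9, 162.7]
tcp_rot: [180.0, 0.0, 176.5]
ft_force: [1.3, -0.0, -0.0]
finger_gap: 59.7
grip_force: 0.0
```

Emit:
{"fn": "jog_arm", "kwargs": {"rows": [[[-44,-180,30],[0,0,-0.104]],[[-85,-210,50],[0,0,-0.104]],[[-85,-210,50],[0,0,-0.104]],[[-85,-210,50],[0,0,-0.104]],[[-85,-210,50],[0,0,-0.104]]]}}

```text
time: 2.4
tool_pos: [512.0, -379.4, 111.2]
tcp_rot: [179.9, -0.1, -177.6]
ft_force: [-0.2, 0.9, 0.2]
finger_gap: 60.0
grip_force: 0.0
```

```bash
python3 - <<'E'
from h import *
print(r.sense()['joint_pos'].round(1)); print(toolT()[:3,3]);go([448,-339,60],176.25)
E
```

```text
[ -41.2   16.5   84.7    0.    78.8 -133.5]
[ 511.99013149 -379.406322    111.15045559]
shift [62.2 43.  51.3] turn [ 0.001 -0.001  0.107]
```

Emit:
{"fn": "jog_arm", "kwargs": {"rows": [[[35,25,0],[0,0,0.06]],[[62,43,0],[0,0,0.107]],[[62,43,10],[0,0,0.107]],[[62,43,10],[0,0,0.107]]]}}

```text
time: 2.8
tool_pos: [447.1, -335.9, 101.3]
tcp_rot: [179.9, -0.1, 176.3]
ft_force: [0.1, 0.2, -0.2]
finger_gap: 60.0
grip_force: 0.0
```

```bash
python3 - <<'E'
from h import *
T=toolT();im,d=r.snapshot('wrist');cv2.imwrite('pics/w1.png',im)
m=(im.max(2)<45).astype(np.uint8);n,l,st,c=cv2.connectedComponentsWithStats(m)
for k in range(1,n):
  if st[k,4]>500: print(st[k],c[k])
go([448,-339,40],176.25)
E
```

```text
[   0    0   64  123 4401] [21.52874347 66.0549875 ]
[ 265  123   22  126 2532] [275.78633491 183.98104265]
[   12   264   548   156 39644] [298.33740289 370.21748562]
shift [-0.3 -2.4 62.7] turn [ 0.0007 -0.0004  0.0018]
```

View pics/w1.png

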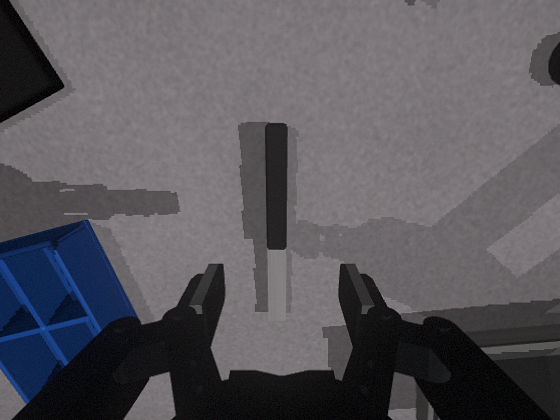

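The wrist view shows the handle at columns 265–287, rows 123–249, with the blade below it to (277,320). It lies between the fingers and is aligned with the tool.

```bash
python3 - <<'E'
from h import *
P=plane('wrist',[[276,124],[276,248.5]],26);print(P,P.mean(0));print(plane('wrist',[[277,320]],14.5))
go([448,-339,5],176.25)
E
```

```text
[[ 374.51725228 -337.24561248   26.        ]
 [ 482.17155482 -344.73622105   26.        ]] [ 428.34440355 -340.99091677   26.        ]
[[ 568.89637719 -349.92705164   14.5       ]]
shift [-0.3 -2.4 97.7] turn [ 0.0007 -0.0004  0.0018]
```

Emit:
{"fn": "jog_arm", "kwargs": {"rows": [[[0,-4.5,40],[0,0,0]],[[0,-4.5,75],[0,0,0]],[[0,-4.5,90],[0,0,0]],[[0,-4.5,97],[0,0,0]],[[0,-4.5,97],[0,0,0]],[[0,-4.5,97],[0,0,0]]]}}

```text
time: 3.45
tool_pos: [448.3, -342.9, 8.2]
tcp_rot: [-179.9, 0.1, 176.3]
ft_force: [-0.1, -0.0, -0.5]
finger_gap: 60.3
grip_force: 0.0
```

Emit:
{"fn": "jog_arm", "kwargs": {"rows": [[[0,0,0],[0,0,0]],[[0,0,0],[0,0,0]],[[0,0,0],[0,0,0]],[[0,0,0],[0,0,0]],[[0,0,0],[0,0,0]],[[0,0,0],[0,0,0]],[[0,0,0],[0,0,0]],[[0,0,0],[0,0,0]]], "grip": 0, "force": 80}}

```text
time: 4.25
tool_pos: [446.9, -341.9, 6.3]
tcp_rot: [180.0, -0.0, 176.3]
ft_force: [-0.3, 0.2, 0.7]
finger_gap: 0.2
grip_force: 0.0
```

Emit:
{"fn": "jog_arm", "kwargs": {"rows": [[[0,0,-15],[0,0,0]],[[0,0,-50],[0,0,0]],[[0,0,-90],[0,0,0]],[[0,0,-90],[0,0,0]],[[0,0,-90],[0,0,0]]]}}

```text
time: 4.75
tool_pos: [448.2, -343.0, 99.2]
tcp_rot: [-179.8, 0.2, 176.3]
ft_force: [0.6, 1.0, -0.2]
finger_gap: 0.1
grip_force: 0.0
```

```bash
python3 - <<'E'
from h import *
T=toolT();print(T[:3,3],r.sense()['tcp_rot']);im,d=r.snapshot('wrist');cv2.imwrite('pics/w2.png',im)
im,d=r.snapshot('scene');cv2.imwrite('pics/s2.png',im)
E
```

```text
[ 448.24756974 -343.02769467   99.17351953] [-179.83943704    0.20032113  176.28935678]
```

View pics/w2.png

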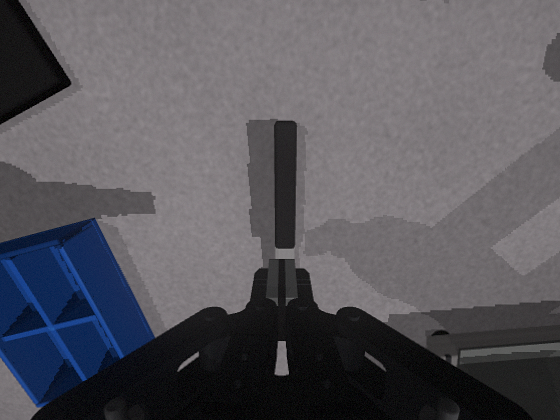

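```bash
python3 - <<'E'
from h import *
np.set_printoptions(precision=1,suppress=True)
print(plane('wrist',[[285.5,122],[285.5,248]],26))
im,d=r.snapshot('wrist')
for v in (140,180,220,240,255,262,275): 
    o,dd=ray('wrist',[[286,v]]);print(v,d[v,286],(o+dd*d[v,286])[0])
print(r.sense()['joint_pos'])
im,d=r.snapshot('top');
for c in (412,419,424):
  for v in (190,215,235,250):
    o,dd=ray('top',[[c,v]]);print(c,v,im[v,c],(o+dd*d[v,c])[0])
E
```

```text
[[ 372.  -334.7   26. ]
 [ 477.9 -341.1   26. ]]
140 234.06857 [ 385.1 -334.7   25. ]
180 244.51665 [ 416.8 -336.6   24.8]
220 256.93997 [ 451.9 -338.7   23.7]
240 261.82294 [ 470.1 -339.8   24.8]
255 278.93164 [ 490.2 -340.8   13.6]
262 152.35654 [ 435.7 -339.3  128.7]
275 140.45543 [ 435.7 -339.4  141.3]
[ -42.6    6.2   98.3   -0.    75.7 -128.9]
412 190 [103 100  99] [ 534.9 -329.3   -2.6]
412 215 [85 85 80] [ 474.6 -327.2   -1.3]
412 235 [94 93 92] [ 427.1 -325.8   -1.2]
412 250 [47 56 55] [ 361.8 -174.4  536.5]
419 190 [102  99  96] [ 531.8 -340.5   15.5]
419 215 [58 53 48] [ 446.9 -280.   213.5]
419 235 [46 57 60] [ 383.3 -194.   501.1]
419 250 [56 61 60] [ 360.  -173.   570.4]
424 190 [92 91 90] [ 534.7 -356.9    0.2]
424 215 [61 57 55] [ 445.7 -286.6  223. ]
424 235 [55 61 57] [ 380.9 -191.6  530. ]
424 250 [ 98 112 109] [ 359.5 -175.7  580.2]
```

```bash
python3 - <<'E'
from h import *
np.set_printoptions(precision=1,suppress=True)
T=toolT();im,d=r.snapshot('wrist')
c=r.camera_params('wrist')
def tl(u,v):
    o,dd=ray('wrist',[[u,v]]);p=(o+dd*d[v,u])[0];return T[:3,:3].T@(p-T[:3,3])
for v in (252,256,258,260,265,270,280,290,300,320):
    print(v,[ (im[v,u].tolist(),tl(u,v).round(1).tolist()) for u in (262,273,281,290)])
E
```

```text
252 [([84, 81, 85], [-47.8, -20.0, 95.7]), ([99, 98, 101], [-40.5, -8.8, 81.0]), ([38, 36, 38], [-35.1, -1.4, 70.3]), ([47, 46, 48], [-34.9, 6.5, 69.8])]
256 [([82, 80, 82], [-52.2, -20.1, 95.8]), ([131, 130, 132], [-44.6, -8.9, 81.1]), ([129, 128, 131], [-45.3, -1.5, 82.5]), ([128, 126, 129], [-44.7, 6.9, 81.2])]
258 [([82, 81, 84], [-54.7, -20.2, 96.4]), ([128, 127, 131], [-46.3, -8.9, 80.4]), ([131, 129, 133], [-47.0, -1.5, 81.7]), ([131, 130, 132], [-47.3, 7.0, 82.4])]
260 [([82, 81, 85], [-56.7, -20.3, 96.1]), ([58, 58, 57], [11.3, -5.3, -31.9]), ([27, 28, 27], [10.6, -1.2, -30.8]), ([58, 56, 57], [11.0, 3.4, -31.4])]
265 [([86, 86, 88], [-62.7, -20.4, 96.8]), ([55, 54, 55], [11.1, -5.1, -36.8]), ([27, 29, 29], [11.0, -1.2, -36.6]), ([55, 54, 53], [11.2, 3.3, -37.1])]
270 [([31, 30, 30], [7.5, -10.7, -35.4]), ([56, 57, 58], [10.7, -5.0, -41.0]), ([26, 27, 29], [11.0, -1.2, -41.6]), ([55, 57, 58], [11.1, 3.2, -41.7])]
280 [([27, 26, 28], [7.2, -10.2, -44.3]), ([55, 54, 54], [10.9, -4.8, -50.4]), ([29, 31, 28], [10.8, -1.1, -50.2]), ([53, 53, 53], [10.8, 2.9, -50.2])]
290 [([26, 25, 27], [7.5, -9.6, -53.1]), ([54, 54, 53], [10.8, -4.5, -58.2]), ([22, 22, 23], [11.0, -1.1, -58.4]), ([53, 54, 54], [11.3, 2.7, -58.9])]
300 [([27, 22, 26], [13.5, -8.5, -69.0]), ([64, 63, 65], [9.2, -4.4, -63.1]), ([27, 26, 27], [10.0, -1.1, -64.1]), ([40, 40, 41], [10.0, 2.6, -64.1])]
320 [([15, 8, 10], [12.4, -7.9, -79.5]), ([16, 17, 14], [11.9, -4.0, -78.8]), ([17, 16, 19], [0.4, -1.1, -64.4]), ([15, 12, 14], [11.9, 2.2, -78.9])]
```

The fingertips show up about 31 mm short of the reported TCP: their depth reads tool z ≈ −31 and the face is at x = +11, as it should be. So the fingers closed above the handle. I'll descend 31 mm deeper and watch the force.

Emit:
{"fn": "jog_arm", "kwargs": {"rows": [[[0,3,0],[0,0,0]],[[0,3,40],[0,0,0]],[[0,3,80],[0,0,0]],[[0,3,95],[0,0,0]],[[0,3,105],[0,0,0]],[[0,3,112],[0,0,0]],[[0,3,112],[0,0,0]]], "grip": 60}}

```text
time: 5.7
tool_pos: [447.5, -339.1, -15.3]
tcp_rot: [-180.0, 0.0, 176.3]
ft_force: [0.3, 0.1, 0.1]
finger_gap: 59.8
grip_force: 0.0
```

Emit:
{"fn": "jog_arm", "kwargs": {"rows": [[[0,0,4],[0,0,0]],[[0,0,8],[0,0,0]],[[0,0,12],[0,0,0]],[[0,0,12],[0,0,0]]]}}

```text
time: 6.1
tool_pos: [446.9, -338.7, -28.0]
tcp_rot: [180.0, -0.0, 176.3]
ft_force: [-0.7, -0.1, 0.3]
finger_gap: 60.0
grip_force: 0.0
```

Emit:
{"fn": "jog_arm", "kwargs": {"rows": [[[0,0,0],[0,0,0]],[[0,0,0],[0,0,0]],[[0,0,0],[0,0,0]],[[0,0,0],[0,0,0]],[[0,0,0],[0,0,0]],[[0,0,0],[0,0,0]],[[0,0,0],[0,0,0]]], "grip": 0}}

```text
time: 6.8
tool_pos: [447.7, -339.4, -26.9]
tcp_rot: [-180.0, 0.1, 176.3]
ft_force: [-0.2, 0.2, 5.2]
finger_gap: 16.7
grip_force: 79.0
```

The grasp took: 16.7 mm gap at 79 N. Next I lift and carry the tool to just in front of the lip.

Emit:
{"fn": "jog_arm", "kwargs": {"rows": [[[0,0,-30],[0,0,0]],[[0,0,-70],[0,0,0]],[[0,0,-85],[0,0,0]],[[0,0,-85],[0,0,0]]]}}

```text
time: 7.2
tool_pos: [449.0, -340.5, 60.3]
tcp_rot: [-179.8, 0.2, 176.3]
ft_force: [0.8, -0.4, -1.4]
finger_gap: 16.5
grip_force: 78.1
```

```bash
python3 - <<'E'
from h import *
go([415,-79,58],183.2)
E
```

```text
shift [ 50.8 258.8   1.1] turn [-0.0038  0.0041 -0.1206]
```

Emit:
{"fn": "jog_arm", "kwargs": {"rows": [[[10,45,1],[0,0,-0.03]],[[20,90,1],[0,0,-0.05]],[[30,135,1],[0,0,-0.08]],[[38,180,1],[0,0,-0.1]],[[45,225,1],[0,0,-0.12]],[[50,259,1],[0,0,-0.12]],[[50,259,1],[0,0,-0.12]],[[50,259,1],[0,0,-0.12]]]}}

```text
time: 8.0
tool_pos: [412.9, -76.3, 54.7]
tcp_rot: [180.0, -0.1, -176.7]
ft_force: [-1.3, -0.7, -1.0]
finger_gap: 17.1
grip_force: 78.5
```

```bash
python3 - <<'E'
from h import *
T=toolT();print(T[:3,3]);
im,d=r.snapshot('top');im2,_=r.snapshot('scene')
a=cv2.resize(im[95:215,235:375],(560,480),interpolation=cv2.INTER_CUBIC)
cv2.imwrite('pics/c3.png',a)
b=cv2.resize(im2[170:320,180:320],(520,557),interpolation=cv2.INTER_CUBIC);cv2.imwrite('pics/c4.png',b)
E
```

```text
[412.90464189 -76.34509612  54.67600942]
```

View pics/c3.png

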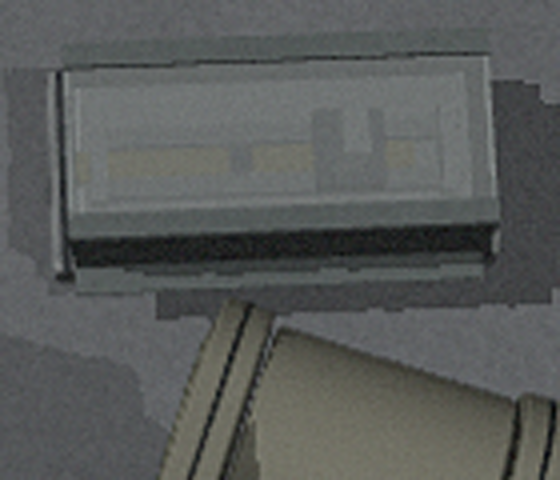

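c3 shows the stage at (60–500, 40–290), still shut, with the arm hiding the blade. I'll use the scene view instead.

View pics/c4.png

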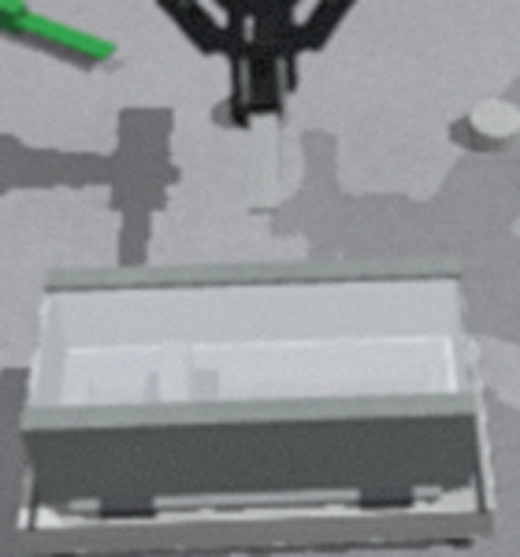

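c4 shows the blade in the grip, its tip at c4 (264,209), pointing at the lip's middle.

```bash
python3 - <<'E'
from h import *
f=lambda x,y:[180+x*140/520,170+y*150/557]
print(plane('scene',[f(264,209),f(250,207),f(280,209)],96.)); 
H=plane('scene',[f(46,289),f(462,279)],112);print('hood near top edge inner/outer',H,plane('scene',[f(46,270),f(462,262)],112),plane('scene',[f(25,430),f(477,412)],112))
_,d=r.snapshot('scene')
for p in (f(255,170),f(265,195),f(265,203)):
    u,v=map(int,np.round(p));o,dd=ray('scene',[[u,v]]);print((o+dd*d[v,u])[0])
go([460,-73.5,0],183.2)
E
```

```text
[[536.18668708 -66.8065715   96.        ]
 [534.56075808 -75.39493423  96.        ]
 [536.11272598 -57.12876766  96.        ]]
hood near top edge inner/outer [[ 614.9866614  -182.5442269   112.        ]
 [ 605.82491509   49.97307437  112.        ]] [[ 600.79977145 -185.00069066  112.        ]
 [ 592.94985192   50.40524672  112.        ]] [[ 710.15364962 -176.73146066  112.        ]
 [ 697.26123374   54.63936     112.        ]]
[1155.06697499    7.43328369  731.27629995]
[527.51782939 -67.44783001  97.72601107]
[532.63391773 -67.18306738  96.49228957]
shift [-46.5   1.9  55.6] turn [ 0.0001 -0.0011 -0.0017]
```

Emit:
{"fn": "jog_arm", "kwargs": {"rows": [[[0,0,30],[0,0,0]],[[0,0,55],[0,0,0]],[[0,0,55],[0,0,0]],[[0,0,55],[0,0,0]],[[-20,0,55],[0,0,0]],[[-40,0,55],[0,0,0]],[[-50,0,55],[0,0,0]],[[-53,0,55],[0,0,0]],[[-53,0,55],[0,0,0]],[[-53,0,55],[0,0,0]]]}}

```text
time: 9.15
tool_pos: [466.3, -74.3, 1.4]
tcp_rot: [180.0, -0.0, -176.8]
ft_force: [0.1, -0.5, -1.4]
finger_gap: 16.4
grip_force: 78.5
```

Emit:
{"fn": "jog_arm", "kwargs": {"rows": [[[0,0,-4],[0,0,0]],[[0,0,-8],[0,0,0]],[[0,0,-12],[0,0,0]],[[0,0,-16],[0,0,0]],[[0,0,-20],[0,0,0]],[[0,0,-20],[0,0,0]],[[0,0,-20],[0,0,0]]]}}

```text
time: 9.85
tool_pos: [467.3, -74.4, 21.7]
tcp_rot: [-180.0, 0.0, -176.8]
ft_force: [-0.0, -0.3, -2.0]
finger_gap: 16.4
grip_force: 78.4
```

```bash
python3 - <<'E'
from h import *
_,d=r.snapshot('top')
for px in ([300,163],[300,164],[300,148],[300,140]):
    o,dd=ray('top',[px]);print(px,(o+dd*d[px[1],px[0]])[0].round(1))
E
```

```text
[300, 163] [487.5 -40.9 458.8]
[300, 164] [485.5 -40.8 461.1]
[300, 148] [514.2 -41.6 441.2]
[300, 140] [616.6 -55.4 129.8]
```

The guard is riding on the blade: hood top up about 16 mm, wrist load up slightly. Now I follow the arc.

Emit:
{"fn": "jog_arm", "kwargs": {"rows": [[[-7,0,-2],[0,0,0]],[[-14,0,-4],[0,0,0]],[[-19,0,-6],[0,0,0]],[[-21,0,-11],[0,0,0]],[[-23,0,-17],[0,0,0]],[[-26,0,-26],[0,0,0]],[[-31,0,-36],[0,0,0]],[[-36,0,-46],[0,0,0]],[[-36,0,-46],[0,0,0]]]}}

```text
time: 10.8
tool_pos: [505.4, -72.7, 70.1]
tcp_rot: [-179.9, 0.3, -176.8]
ft_force: [0.7, -1.0, -0.8]
finger_gap: 16.3
grip_force: 78.5
```

```bash
python3 - <<'E'
from h import *
im,d=r.snapshot('scene')
for u in (230,250,270):
  for v in range(215,300,12):
    o,dd=ray('scene',[[u,v]]);print(u,v,im[v,u],(o+dd*d[v,u])[0].round(0))
E
```

```text
230 215 [168 164 163] [ 403. -136.    2.]
230 227 [171 165 164] [ 446. -132.   -0.]
230 239 [172 168 166] [ 487. -128.   -1.]
230 251 [156 158 147] [666. -95. 162.]
230 263 [205 200 195] [682. -94. 146.]
230 275 [198 193 190] [701. -94. 134.]
230 287 [185 182 177] [719. -93. 121.]
230 299 [150 152 143] [737. -92. 109.]
250 215 [39 37 34] [527. -68. 123.]
250 227 [177 174 171] [553. -67. 111.]
250 239 [174 173 168] [589. -65. 111.]
250 251 [153 155 147] [664. -57. 160.]
250 263 [218 214 212] [681. -57. 145.]
250 275 [201 195 193] [698. -56. 131.]
250 287 [196 192 188] [717. -56. 119.]
250 299 [150 151 144] [736. -55. 107.]
270 215 [170 165 163] [401. -30.   0.]
270 227 [175 171 169] [444. -29.  -1.]
270 239 [145 142 141] [486. -28.  -1.]
270 251 [152 152 142] [1155.    7.  731.]
270 263 [229 225 223] [681. -19. 145.]
270 275 [197 194 189] [698. -19. 131.]
270 287 [199 195 192] [716. -18. 118.]
270 299 [155 154 148] [735. -18. 107.]
```

θ≈0.64, as planned.

Emit:
{"fn": "jog_arm", "kwargs": {"rows": [[[-6,0,-8],[0,0,0]],[[-13,0,-15],[0,0,0]],[[-21,0,-22],[0,0,0]],[[-30,0,-29],[0,0,0]],[[-40,0,-34],[0,0,0]],[[-50,0,-39],[0,0,0]],[[-61,0,-42],[0,0,0]],[[-72,0,-45],[0,0,0]],[[-72,0,-45],[0,0,0]]]}}

```text
time: 11.75
tool_pos: [576.5, -68.3, 113.0]
tcp_rot: [-180.0, 0.1, -176.8]
ft_force: [1.1, 0.4, -3.3]
finger_gap: 16.9
grip_force: 78.2
```

Emit:
{"fn": "jog_arm", "kwargs": {"rows": [[[0,0,0],[0,0,0]],[[0,0,0],[0,0,0]],[[0,0,0],[0,0,0]],[[0,0,0],[0,0,0]],[[0,0,0],[0,0,0]],[[0,0,0],[0,0,0]],[[0,0,0],[0,0,0]],[[0,0,0],[0,0,0]],[[0,0,0],[0,0,0]],[[0,0,0],[0,0,0]]]}}

```text
time: 12.75
tool_pos: [574.8, -68.3, 112.4]
tcp_rot: [-180.0, -0.0, -176.8]
ft_force: [-0.4, 0.1, -1.2]
finger_gap: 17.1
grip_force: 78.5
```

Emit:
{"fn": "jog_arm", "kwargs": {"rows": [[[0,0,0],[0,0,0]],[[0,0,0],[0,0,0]],[[0,0,0],[0,0,0]],[[0,0,0],[0,0,0]],[[0,0,0],[0,0,0]],[[0,0,0],[0,0,0]],[[0,0,0],[0,0,0]],[[0,0,0],[0,0,0]],[[0,0,0],[0,0,0]],[[0,0,0],[0,0,0]]]}}

```text
time: 13.75
tool_pos: [574.8, -68.3, 112.4]
tcp_rot: [180.0, -0.0, -176.8]
ft_force: [-0.1, 0.3, -1.0]
finger_gap: 16.6
grip_force: 78.5
```

```bash
python3 - <<'E'
from h import *
im,d=r.snapshot('scene');cv2.imwrite('pics/s5.png',im)
for u in (210,230,270):
  for v in range(200,320,12):
    o,dd=ray('scene',[[u,v]]);print(u,v,im[v,u],(o+dd*d[v,u])[0].round(0))
E
```

```text
210 200 [170 167 165] [ 342. -198.    0.]
210 212 [170 166 166] [ 388. -192.   -2.]
210 224 [168 166 166] [ 433. -186.   -2.]
210 236 [177 174 173] [ 478. -179.    1.]
210 248 [179 174 172] [ 518. -174.    1.]
210 260 [175 172 169] [ 556. -168.    1.]
210 272 [216 216 213] [ 621. -154.   40.]
210 284 [115 131 139] [ 655. -149.   42.]
210 296 [139 139 134] [ 757. -122.  147.]
210 308 [159 159 152] [ 777. -120.  141.]
230 200 [116 113 112] [ 569. -101.  204.]
230 212 [33 34 35] [ 591. -100.  193.]
230 224 [176 172 171] [ 432. -134.   -2.]
230 236 [176 172 170] [ 476. -129.   -2.]
230 248 [176 171 168] [ 517. -125.   -0.]
230 260 [172 167 168] [ 554. -121.   -2.]
230 272 [159 159 157] [ 668. -100.  101.]
230 284 [82 77 76] [ 674. -102.   68.]
230 296 [155 155 146] [757. -86. 148.]
230 308 [161 160 153] [777. -85. 142.]
270 200 [38 34 34] [584. -20. 219.]
270 212 [178 173 173] [388. -31.  -0.]
270 224 [176 170 172] [434. -29.   0.]
270 236 [178 174 173] [477. -28.   1.]
270 248 [173 170 169] [518. -27.   1.]
270 260 [168 165 162] [554. -26.  -0.]
270 272 [186 183 181] [622. -23.  41.]
270 284 [129 158 169] [658. -22.  47.]
270 296 [158 157 151] [756. -17. 148.]
270 308 [156 157 150] [775. -16. 139.]
```

View pics/s5.png

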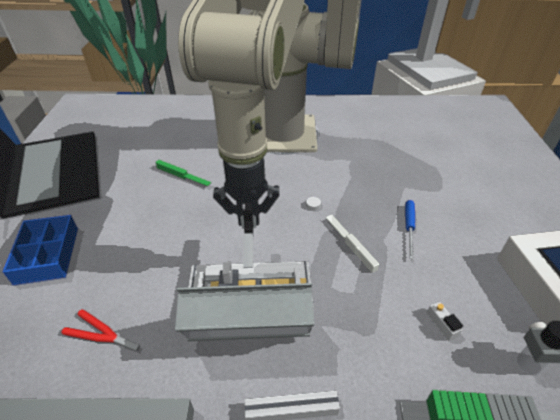

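The guard leans back fully open; its front wall slopes at about 1.9 rad, seen at (180–312, 290–340). The slider, the fin at (228,275) and the strip are exposed. Next I lay the tool back where it was.

Emit:
{"fn": "jog_arm", "kwargs": {"rows": [[[45,0,0],[0,0,0]],[[90,0,0],[0,0,0]],[[130,-10,0],[0,0,0]],[[130,-50,15],[0,0,0.03]],[[130,-95,30],[0,0,0.05]],[[128,-140,45],[0,0,0.08]],[[125,-185,50],[0,0,0.1]],[[118,-230,50],[0,0,0.12]],[[112,-277,50],[0,0,0.12]],[[112,-277,50],[0,0,0.12]]]}}

```text
time: 14.8
tool_pos: [478.2, -356.5, 61.9]
tcp_rot: [-179.9, 0.0, 176.1]
ft_force: [-0.6, 0.5, -2.2]
finger_gap: 16.5
grip_force: 78.7
```

```bash
python3 - <<'E'
from h import *
print(toolT()[:3,3]);go([447.5,-339,-25],176.3)
E
```

```text
[ 478.19874115 -356.54533776   61.90869847]
shift [31.9 15.6 86.9] turn [-0.002   0.0004 -0.0041]
```

Emit:
{"fn": "jog_arm", "kwargs": {"rows": [[[16,8,20],[0,0,0]],[[30,15,50],[0,0,0]],[[30,15,70],[0,0,0]],[[30,15,80],[0,0,0]],[[30,15,84],[0,0,0]],[[30,15,87],[0,0,0]],[[30,15,87],[0,0,0]],[[30,15,87],[0,0,0]]]}}

```text
time: 15.6
tool_pos: [450.2, -334.9, -23.5]
tcp_rot: [-179.9, 0.1, 176.3]
ft_force: [0.1, 0.2, -1.3]
finger_gap: 17.0
grip_force: 78.8
```

Emit:
{"fn": "jog_arm", "kwargs": {"rows": [[[0,0,1],[0,0,0]],[[0,0,1],[0,0,0]],[[0,0,1],[0,0,0]],[[0,0,1],[0,0,0]],[[0,0,1],[0,0,0]],[[0,0,1],[0,0,0]]], "grip": 50}}

```text
time: 16.2
tool_pos: [449.3, -334.2, -25.6]
tcp_rot: [-180.0, 0.0, 176.3]
ft_force: [-0.3, 0.0, -0.2]
finger_gap: 50.0
grip_force: 0.0
```

Emit:
{"fn": "jog_arm", "kwargs": {"rows": [[[0,0,-10],[0,0,0]],[[0,0,-40],[0,0,0]],[[0,0,-85],[0,0,0]],[[0,0,-130],[0,0,0]],[[0,0,-150],[0,0,0]],[[0,0,-150],[0,0,0]]]}}

```text
time: 16.8
tool_pos: [451.8, -336.4, 130.3]
tcp_rot: [-179.7, 0.4, 176.3]
ft_force: [1.2, -0.0, 0.2]
finger_gap: 50.1
grip_force: 0.0
```

```bash
python3 - <<'E'
from h import *
np.set_printoptions(precision=1,suppress=True)
T=toolT();im,d=r.snapshot('wrist')
m=(im.max(2)<45).astype(np.uint8)[:255];n,l,st,c=cv2.connectedComponentsWithStats(m)
for k in range(1,n):
  if st[k,4]>300: print(st[k],c[k])
im,d=r.snapshot('top');cv2.imwrite('pics/t6.png',im)
cv2.imwrite('pics/t6c.png',cv2.resize(im[95:195,235:375],(784,560),interpolation=cv2.INTER_CUBIC))
E
```

```text
[   0    0   86  131 7140] [30.9 61.8]
[ 527   30   33   51 1340] [545.1  57.1]
[ 274  118   19  115 2067] [283.  173.9]
```

View pics/t6c.png

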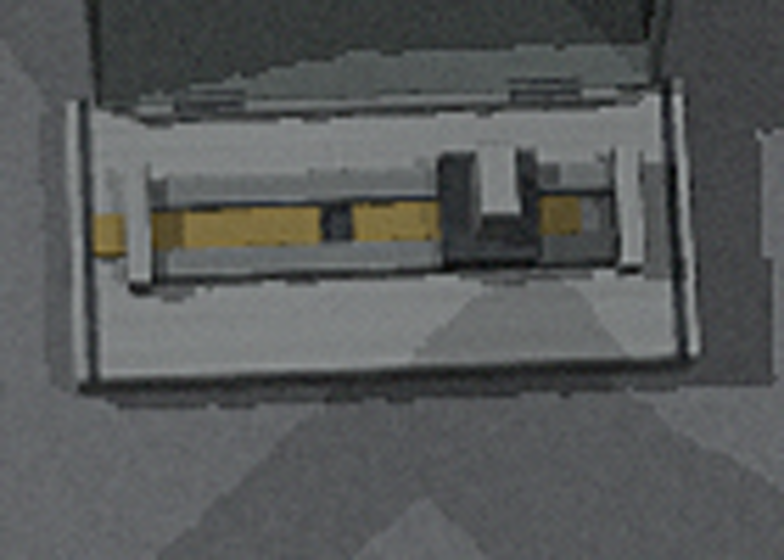

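t6c shows the open stage: notch at crop (320–353, 222), slider block at 440–540, fin at 475–520, and end stops at 139 and 628. In the wrist mask, the tool lies on the bench.

```bash
python3 - <<'E'
from h import *
np.set_printoptions(precision=1,suppress=True)
im,d=r.snapshot('top')
f=lambda x,y:[235+x/5.6,95+y/5.6]
yaw=np.radians(3.2);R=np.array([[np.cos(yaw),np.sin(yaw)],[-np.sin(yaw),np.cos(yaw)]])
# fin pixels by height
vv,uu=np.mgrid[110:150,300:350];px=np.c_[uu.ravel(),vv.ravel()]
o,dd=ray('top',px);P=o+dd*d[px[:,1],px[:,0]][:,None]
s=(abs(P[:,2]-102.5)<5)&(P[:,0]<690);F=P[s];print('fin',len(F),F.mean(0),cv2.minAreaRect(F[:,:2].astype(np.float32)))
s=(abs(P[:,2]-66.5)<4)&(P[:,0]<690);B=P[s];print('block',len(B),B.mean(0),B.min(0),B.max(0),cv2.minAreaRect(B[:,:2].astype(np.float32)))
# notch edges by brightness profile along the strip
row=int(round(95+222/5.6))
for v in (row-2,row,row+1): print(v,[(u,int(im[v,u,2])) for u in range(288,302)])
N=plane('top',[f(320,222),f(353,222),f(336.5,222)],47);print('notch',N)
S=plane('top',[f(139,215),f(628,205)],60);print('stops',S)
C=plane('top',[f(80,385),f(694,357)],40);print('plate near corners',C,np.linalg.norm(C[0]-C[1]))
e=S[0]-S[1];print('yaw stops',np.degrees(np.arctan2(-e[0],e[1])),'yaw plate',np.degrees(np.arctan2(-(C[0]-C[1])[0],(C[0]-C[1])[1])))
u,v=map(int,f(300,222));o,dd=ray('top',[[u,v]]);print('strip',o+dd*d[v,u])
u,v=map(int,f(336,222));o,dd=ray('top',[[u,v]]);print('notchdepth',o+dd*d[v,u])
E
```

```text
fin 100 [ 655.7 -108.2  102.6] ((656.1856689453125, -108.51496887207031), (29.48784637451172, 15.902928352355957), 0.6663462519645691)
block 218 [ 652.5 -109.5   66.9] [ 632.8 -170.1   62.5] [677.8 -87.8  70.4] ((657.014892578125, -129.29220581054688), (45.40388870239258, 80.87096405029297), 3.6529598236083984)
133 [(288, 127), (289, 121), (290, 131), (291, 127), (292, 48), (293, 37), (294, 59), (295, 51), (296, 48), (297, 55), (298, 117), (299, 130), (300, 126), (301, 124)]
135 [(288, 120), (289, 124), (290, 125), (291, 127), (292, 47), (293, 26), (294, 51), (295, 54), (296, 55), (297, 45), (298, 105), (299, 132), (300, 123), (301, 123)]
136 [(288, 121), (289, 124), (290, 124), (291, 126), (292, 72), (293, 32), (294, 51), (295, 54), (296, 45), (297, 44), (298, 96), (299, 127), (300, 123), (301, 120)]
notch [[653.2 -40.9  47. ]
 [653.3 -54.5  47. ]
 [653.2 -47.7  47. ]]
stops [[ 651.2   33.5   60. ]
 [ 657.8 -166.6   60. ]]
plate near corners [[ 584.7   57.6   40. ]
 [ 599.4 -196.3   40. ]] 254.32262503987377
yaw stops 1.8908679493803677 yaw plate 3.324838953938655
strip [[654.6 -31.2  46.9]]
notchdepth [[656.6 -47.7  41.1]]
```

```bash
python3 - <<'E'
from h import *
go([656,-107.5,120],183.3);print(toolT()[:3,3])
E
```

```text
shift [-192.1  239.2    3.6] turn [ 0.0008 -0.0009 -0.1224]
[ 448.8021019  -333.72671939  123.63985174]
```

Emit:
{"fn": "jog_arm", "kwargs": {"rows": [[[-30,35,0],[0,0,-0.02]],[[-60,70,0],[0,0,-0.04]],[[-90,105,0],[0,0,-0.06]],[[-120,140,0],[0,0,-0.08]],[[-148,175,0],[0,0,-0.1]],[[-172,210,3],[0,0,-0.12]],[[-192,239,3],[0,0,-0.122]],[[-192,239,3],[0,0,-0.122]],[[-192,239,3],[0,0,-0.122]],[[-192,239,3],[0,0,-0.122]]]}}

```text
time: 17.95
tool_pos: [655.1, -108.6, 119.8]
tcp_rot: [180.0, -0.2, -176.8]
ft_force: [-0.6, -0.1, -0.5]
finger_gap: 49.8
grip_force: 0.0
```

```bash
python3 - <<'E'
from h import *
np.set_printoptions(precision=1,suppress=True)
T=toolT();im,d=r.snapshot('wrist')
vv,uu=np.mgrid[60:400,150:420];px=np.c_[uu.ravel(),vv.ravel()]
c=r.camera_params('wrist');o,dd=ray('wrist',px);P=o+dd*d[px[:,1],px[:,0]][:,None]
s=(abs(P[:,2]-102.5)<2.5)&(abs(P[:,0]-656)<25)&(abs(P[:,1]+108)<25);F=P[s];print(len(F),F.mean(0),cv2.minAreaRect(F[:,:2].astype(np.float32)))
go([656,-107.5,41],183.3);print(T[:3,3])
E
```

```text
923 [ 654.8 -111.5  102. ] ((655.4922485351562, -111.36261749267578), (30.500019073486328, 15.557823181152344), 2.25624942779541)
shift [-1.   1.4 79.3] turn [ 0. -0. -0.]
[ 655.1 -108.6  119.8]
```

Emit:
{"fn": "jog_arm", "kwargs": {"rows": [[[0,0,25],[0,0,0]],[[0,0,45],[0,0,0]],[[0,0,60],[0,0,0]],[[0,0,70],[0,0,0]],[[0,0,77],[0,0,0]],[[0,0,77],[0,0,0]],[[0,0,77],[0,0,0]]]}}

```text
time: 18.7
tool_pos: [656.9, -108.3, 45.1]
tcp_rot: [-180.0, 0.1, -176.7]
ft_force: [-0.3, -0.3, 0.5]
finger_gap: 50.2
grip_force: 0.0
```

Emit:
{"fn": "jog_arm", "kwargs": {"rows": [[[0,0,0],[0,0,0]],[[0,0,0],[0,0,0]],[[0,0,0],[0,0,0]],[[0,0,0],[0,0,0]],[[0,0,0],[0,0,0]],[[0,0,0],[0,0,0]],[[0,0,0],[0,0,0]],[[0,0,0],[0,0,0]]], "grip": 0, "force": 50}}

```text
time: 19.5
tool_pos: [657.1, -108.4, 45.5]
tcp_rot: [-180.0, 0.1, -176.7]
ft_force: [-1.1, -1.2, 5.1]
finger_gap: 15.7
grip_force: 50.1
```

Emit:
{"fn": "jog_arm", "kwargs": {"rows": [[[0,4,0],[0,0,0]],[[0,10,0],[0,0,0]],[[0,16,0],[0,0,0]],[[0,22,0],[0,0,0]],[[0,28,0],[0,0,0]],[[0,34,0],[0,0,0]],[[0,40,0],[0,0,0]],[[0,45,0],[0,0,0]],[[0,48,0],[0,0,0]]]}}

```text
time: 20.4
tool_pos: [654.6, -60.8, 45.5]
tcp_rot: [-179.9, 0.1, -176.7]
ft_force: [0.4, -4.1, 4.4]
finger_gap: 15.5
grip_force: 50.1
```

Emit:
{"fn": "jog_arm", "kwargs": {"rows": [[[0,1,0],[0,0,0]],[[0,2,0],[0,0,0]],[[0,3,0],[0,0,0]],[[0,4,0],[0,0,0]]]}}

```text
time: 20.8
tool_pos: [654.4, -56.9, 45.5]
tcp_rot: [-179.9, 0.1, -176.7]
ft_force: [0.7, -3.2, 5.2]
finger_gap: 15.5
grip_force: 50.1
```

Emit:
{"fn": "jog_arm", "kwargs": {"rows": [[[0,1,0],[0,0,0]],[[0,2,0],[0,0,0]]]}}

```text
time: 21.0
tool_pos: [654.3, -54.7, 45.5]
tcp_rot: [-179.9, 0.1, -176.7]
ft_force: [0.4, -2.3, 5.7]
finger_gap: 15.0
grip_force: 50.2
```

Emit:
{"fn": "jog_arm", "kwargs": {"rows": [[[0,1,0],[0,0,0]],[[0,2,0],[0,0,0]]]}}

```text
time: 21.2
tool_pos: [654.2, -52.4, 45.5]
tcp_rot: [-180.0, 0.1, -176.7]
ft_force: [1.0, -0.9, 6.0]
finger_gap: 15.2
grip_force: 50.2
```

Emit:
{"fn": "jog_arm", "kwargs": {"rows": [[[0,1,0],[0,0,0]],[[0,2,0],[0,0,0]]]}}

```text
time: 21.4
tool_pos: [654.0, -49.9, 45.5]
tcp_rot: [180.0, 0.1, -176.7]
ft_force: [1.2, 0.5, 5.8]
finger_gap: 15.4
grip_force: 50.3
```

Emit:
{"fn": "jog_arm", "kwargs": {"rows": [[[0,0.5,0],[0,0,0]],[[0,1,0],[0,0,0]]]}}

```text
time: 21.6
tool_pos: [654.0, -48.6, 45.5]
tcp_rot: [180.0, 0.1, -176.7]
ft_force: [0.3, -0.5, 5.4]
finger_gap: 15.1
grip_force: 50.2
```

Emit:
{"fn": "jog_arm", "kwargs": {"rows": [[[0,0.5,0],[0,0,0]],[[0,1,0],[0,0,0]]]}}

```text
time: 21.8
tool_pos: [654.0, -48.3, 45.5]
tcp_rot: [-180.0, 0.1, -176.7]
ft_force: [1.6, -2.7, 5.7]
finger_gap: 15.3
grip_force: 50.2
```

Emit:
{"fn": "jog_arm", "kwargs": {"rows": [[[0,0.5,0],[0,0,0]],[[0,1,0],[0,0,0]]]}}

```text
time: 22.0
tool_pos: [654.0, -48.0, 45.5]
tcp_rot: [-179.9, 0.1, -176.7]
ft_force: [1.2, -6.6, 4.8]
finger_gap: 15.2
grip_force: 50.1
```

The slider is caught: the TCP stays at y ≈ −48 while the resisting force builds. I'll back off to relieve the push.

Emit:
{"fn": "jog_arm", "kwargs": {"rows": [[[0,-1,0],[0,0,0]],[[0,-2,0],[0,0,0]],[[0,-2,0],[0,0,0]],[[0,-2,0],[0,0,0]],[[0,-2,0],[0,0,0]]]}}

```text
time: 22.5
tool_pos: [654.0, -48.6, 45.5]
tcp_rot: [180.0, 0.1, -176.7]
ft_force: [0.8, 0.8, 7.1]
finger_gap: 15.6
grip_force: 50.3
```

```bash
python3 - <<'E'
from h import *
im,d=r.snapshot('scene')
for p in ([210,308],[300,308]):
    o,dd=ray('scene',[p]);print('guard',(o+dd*d[p[1],p[0]])[0].round(0))
s=r.sense();print(s['time'],s['tool_pos'].round(1),s['ft_force'].round(1),s['finger_gap'],s['grip_force'])
print(r.hand_in())
E
```

```text
guard [ 778. -119.  142.]
guard [775.  36. 139.]
22.55 [654.  -48.6  45.5] [0.2 1.2 5.7] 15.456854763501667 50.28612434864044
the job is handed in; nothing more can be done
None
```

I handed the job in at 22.6 s: the guard is fully open, the pry tool is back on the bench, and the slider appears to be in the notch (judged from the push force, since the ball is hidden), with the fin still gripped.

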